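Hang the rubber stamps on the rack in order of size

ROBOT

A 6-joint arm with a two-finger parallel gripper is mounted at the origin on a cart in front of the work surface, level with it; the furniture and walls round the work are solid. World frame = base frame: x ahead of the robot, y to its left, z up, the work surface at z = 0. Lengths are in m, angles in degrees, forces in N, time in s.
With the tool pointing down it reaches from about 0.275 to 0.875 m from the base axis. Payload 12.5 kg.
Tool frame: the origin (TCP) lies midway between the tips of the shut fingers; the grasp point (between the pads) lies 19 mm behind it (ctrl.grip_point_offset is the distance from the TCP to the grasp point, in m); z points along the fingers, y is the line along which they close (so a half turn about z gives the same grasp; the last joint's range is limited). The gripper opens to 85 mm and grips with 20 to 120 N. Pads are 22 mm wide; open, the fingers measure 114 mm over their backs; the gripper's body (76 mm by 85 mm) begins 54 mm behind the grasp point. The pads swing forward as they close: fully open they stand 13 mm farther back than shut.
Start: joints at [59.439, 20.094, 94.641, -0, 65.266, -4.847], TCP at [0.239, 0.496, 0.211] pointing down, gripper open.
Joint ranges: [-157.81, 157.81], [-45, 120.19], [0.68, 151.7], [-89.99, 269.99], [4.06, 180], [-164.3, 164.3]. Speed limits (degrees/s): [127.2, 127.2, 159.86, 180, 180, 180].

INTERFACE

Orientations are given as [roll, pitch, yaw] about the fixed x, y, z axes, in that order (R = Rz(yaw) Ry(pitch) Rx(roll)).
In Python, from workcell import ctrl, fingers, inverse_kinematics, imaging, current_time_s, current_qpos, current_qd, current_joint_efforts, current_tcp_pos, current_tool_rot, current_contact_force, current_torque, current_grip_width, current_gripper_force gives the robot as it stands. Calls block until the motion is done:
- ctrl.movep(position, orientation): joint-space move of the TCP to a pose.
- ctrl.move_l(position, attitude=None, max_speed=0.15, max_force=None): straight line of the TCP; attitude=None keeps the orientation; max_speed is the mean speed in m/s. With max_force (N) it stops when the force on the tool has changed by that much, and returns True; else False.
- ctrl.set_joints(angles): joint-space move.
- fingers.move_gripper(opening): opening from 0.0 (shut) to 1.0 (fully open); the grip force is fixed at half the most; returns when the fingers have stopped.
- ctrl.sleep(seconds).
- inverse_kinematics(position, orientation): joint angles nearest the present ones, or None.
- imaging.grab_frame(name): name is "scene" or "top" or "wrist"; returns a dict with "color" (400x640x3 uint8, red, green, blue), "z_map" (400x640 float32, m along the optical axis (not along the pixel's ray), 0 where there is no reading), "fx", "fy", "cx", "cy" (pixels), "distortion" ([k1, k2, p1, p2, k3] as OpenCV has them; the pictures are not rectified), "position" and "orientation" of the camera in the world; the wrist camera has in their place "hand_eye" (4x4, takes a point from camera to tool coordinates, whose origin is the TCP and whose axes are the flange's). Camera axes: x right, y up, looking along -z (the intrinsics and any distortion apply to the point x, -y, -z); pixel columns grow to the right and rows downward; lengths in m; the calibration is good to about 2 mm. A picture is of the moment at which its call begins: read the wrist's pose just before it.
A pose or a line that the arm cannot do raises ctrl.Unreachable and nothing moves.
- ctrl.hand_in(): hands the job in; it is judged then, once.
Trained networks look in the newest picture that a camera, given by its name, has taken for a name from the list of things; names that differ only in an ending like _2 or _b are one class to them, and where a whole thing is asked for, a point or a joint stands for the part that bears it (a point fixed in the world has none). Each returns a list of dicts, best first, with "conf" (0 to 1); they miss things now and then, are a little off and sometimes report something else, mostly with a low value. They report only what shows in the picture. A call takes as long as a camera call. They do not tell look-alikes from the thing itself.
- imaging.search_frame(camera, query): "point" ([column, row] in pixels, amid what is visible of it).
- imaging.cut_out(camera, query): "pixels" (400x640 bool, what is visible of it) and "point" ([column, row] in pixels, amid what is visible of it).
Readings, each from a call of its own:
- current_time_s(): time.
- current_qpos(): joint angles.
- current_qd(): joint speeds.
- current_joint_efforts(): joint torques, N m.
- current_tcp_pos(): TCP position.
- current_tool_rot(): TCP orientation.
- current_contact_force(): force on the tool from outside, world axes, zero at the start.
- current_torque(): the same for the moment, N m.
- current_grip_width(): opening from 0.0 (shut) to 1.0 (fully open).
- current_gripper_force(): force on a finger pad.
Only numpy, scipy, OpenCV 4.12 (cv2) and the standard library are available. Lean on these libraries where they do the work, as an engineer would, in place of code of your own. Each camera call takes 0.05 s, during which the arm holds its last target. There are 200 camera calls.

TASK

Tidy the four rubber stamps off the desk: hang each by its collar in its own wire hook of the stamp rack, in order of size along the rail, with the largest in the hook nearest the ink pad and the smallest at the far end. Do not knock any stamp over, leave the ink pad where it is, and let go of everything with the stamps hanging still and straight.

Things in the scene. Friction and masses are not known exactly. Their poses are not given: they have to be found in the camera images.
- stamp_largest: Largest of four rubber stamps, about 105 g, standing on the desk. Origin: centre of its underside, z up, y along the mount's long side. Wooden mount 72 x 52 mm, 0 to 16 mm up; black handle: round neck 10 mm thick from 16 to 60 mm, collar 36 mm across from 60 to 65 mm, knob 30 mm across from 65 to 99 mm (grip here; it narrows above 89 mm).
- stamp_large: Second largest of four rubber stamps, about 80 g, standing on the desk. Origin: centre of its underside, z up, y along the mount's long side. Wooden mount 61 x 44 mm, 0 to 16 mm up; black handle: round neck 10 mm thick from 16 to 60 mm, collar 36 mm across from 60 to 65 mm, knob 30 mm across from 65 to 99 mm (grip here; it narrows above 89 mm).
- stamp_medium: Second smallest of four rubber stamps, about 60 g, standing on the desk. Origin: centre of its underside, z up, y along the mount's long side. Wooden mount 50 x 37 mm, 0 to 16 mm up; black handle: round neck 10 mm thick from 16 to 60 mm, collar 36 mm across from 60 to 65 mm, knob 30 mm across from 65 to 99 mm (grip here; it narrows above 89 mm).
- stamp_small: Smallest of four rubber stamps, about 45 g, standing on the desk. Origin: centre of its underside, z up, y along the mount's long side. Wooden mount 40 x 30 mm, 0 to 16 mm up; black handle: round neck 10 mm thick from 16 to 60 mm, collar 36 mm across from 60 to 65 mm, knob 30 mm across from 65 to 99 mm (grip here; it narrows above 89 mm).
- hook_1: Wire fork at the left end (+y) of the fixed stamp rack. Origin: the seat midway between its two wires, level with their tops, 100 mm above the desk; y along the rail, z up, -x out of its open mouth, towards the robot. Gap 18 mm clear, flaring to 30 mm at the mouth. The neck goes in along +x, collar above the wires; lowered, the collar rests on them.
- hook_2: Wire fork second from the left (+y) of the fixed stamp rack. Origin: the seat midway between its two wires, level with their tops, 100 mm above the desk; y along the rail, z up, -x out of its open mouth, towards the robot. As hook_1. From 20 to 40 mm out the wires bend up, 9 mm at most, so that a collar cannot slide off; a cross wire closes the gap 12 mm behind the origin.
- hook_3: Wire fork third from the left of the fixed stamp rack. Origin: the seat midway between its two wires, level with their tops, 100 mm above the desk; y along the rail, z up, -x out of its open mouth, towards the robot. Made as hook_1. Hooks are about 76 mm apart, in one straight line and all facing alike. Rail 58 mm behind the origins; no part of the rack is over 10 mm above the seat.
- hook_4: Wire fork at the right end (-y) of the fixed stamp rack. Origin: the seat midway between its two wires, level with their tops, 100 mm above the desk; y along the rail, z up, -x out of its open mouth, towards the robot. Made as hook_1. The rack's foot plate, 8 mm thick, lies 10 to 95 mm behind the line of the hook origins; posts stand only beyond the outer hooks.
- ink_pad: Open ink pad: black case 112 x 76 mm, 15 mm high, blue felt, lid thrown back at its rear edge and rising to 85 mm. It lies beside the left or the right end of the rack, about 230 mm from the rack's middle; a roll of tape lies beside the other end. Origin: centre of its underside.
Not all that is in view belongs to the job. Leave any yellow look-alike of the stamp_large alone.

How it is judged (in metres and radians):
At the end, for the whole second after the job is handed in: Each stamp hangs in its own hook: origin within 15 mm of the hook's in plan and 53 to 68 mm below it, within 0.15 rad of upright, slower than 0.02 m/s. From the ink pad's end of the rack outward: largest, second largest, second smallest, smallest (((y of ink_pad in the frame of hook_2 above 0 m and horizontal distance between stamp_largest and hook_1 below 0.015 m and z of stamp_largest in the frame of hook_1 between -0.068 and -0.053 m and horizontal distance between stamp_large and hook_2 below 0.015 m and z of stamp_large in the frame of hook_2 between -0.068 and -0.053 m and horizontal distance between stamp_medium and hook_3 below 0.015 m and z of stamp_medium in the frame of hook_3 between -0.068 and -0.053 m and horizontal distance between stamp_small and hook_4 below 0.015 m and z of stamp_small in the frame of hook_4 between -0.068 and -0.053 m) or (y of ink_pad in the frame of hook_2 below 0 m and horizontal distance between stamp_largest and hook_4 below 0.015 m and z of stamp_largest in the frame of hook_4 between -0.068 and -0.053 m and horizontal distance between stamp_large and hook_3 below 0.015 m and z of stamp_large in the frame of hook_3 between -0.068 and -0.053 m and horizontal distance between stamp_medium and hook_2 below 0.015 m and z of stamp_medium in the frame of hook_2 between -0.068 and -0.053 m and horizontal distance between stamp_small and hook_1 below 0.015 m and z of stamp_small in the frame of hook_1 between -0.068 and -0.053 m)) and angle between each of stamp_largest, stamp_large, stamp_medium, stamp_small's own z axis and vertical below 0.15 rad and linear speed of each of stamp_largest, stamp_large, stamp_medium, stamp_small below 0.02 m/s); the robot touches nothing.
It fails at once if a stamp is knocked over (leans more than 0.8 rad) (angle between any of stamp_largest, stamp_large, stamp_medium, stamp_small's own z axis and vertical above 0.8 rad).
It fails at once if the ink pad is pushed away (more than 20 mm) (distance of ink_pad from where it was at the start of the episode above 0.02 m).
It also fails if it takes over 112 s, if anything falls off the work surface, if the arm or the gripper's body presses on something with over 40 N, if the wrist force passes 120 N, or if a joint passes its speed limit or range.

## Working session

There is one attempt and no reset: what is moved stays moved. The work goes in short steps, each a Python script; the robot and the scene stay as the last script left them, time stands still between calls to the robot, and variables do not carry over. Pictures are saved under pics/ and viewed, at most 14 in all, crops included, and the job is handed in when it is done.

```bash
mkdir -p pics; ls
cat > h.py <<'E'
import numpy as np, cv2
from scipy.spatial.transform import Rotation as R
from workcell import *
def pose(f):
    if 'hand_eye' in f: raise ValueError
    o=np.array(f['orientation'],float)
    M=o if o.shape==(3,3) else R.from_euler('xyz',o,degrees=True).as_matrix()
    return M,np.array(f['position'],float)
def cloud(f,M=None,t=None):
    if M is None: M,t=pose(f)
    K=np.array([[f['fx'],0,f['cx']],[0,f['fy'],f['cy']],[0,0,1.]])
    v,u=np.mgrid[0:400,0:640]
    p=cv2.undistortPoints(np.stack([u,v],-1).reshape(-1,1,2).astype(np.float64),K,np.array(f['distortion'],float)).reshape(400,640,2)
    z=f['z_map'].astype(float)
    P=np.stack([p[...,0]*z,-p[...,1]*z,-z],-1)@M.T+t
    P[z<=0]=np.nan
    return P
def save(n,c): cv2.imwrite('pics/'+n+'.png',cv2.cvtColor(c,cv2.COLOR_RGB2BGR))
E
python3 - <<'E'
from h import *
for c in ('top','scene'):
    f=imaging.grab_frame(c); save(c+'0',f['color']); P=cloud(f); np.savez(c+'0.npz',P=P,c=f['color'])
    print(c,f['position'],f['orientation'],f['fx'])
    for q in ['stamp_largest','stamp_large','stamp_medium','stamp_small','hook_1','hook_2','hook_3','hook_4','ink_pad']:
        for d in imaging.cut_out(c,q)[:5]:
            m=d['pixels']; X=P[m]; X=X[~np.isnan(X[:,0])]
            if len(X)==0: print(q,d['conf'],d['point'],'nodepth');continue
            print(q,round(d['conf'],2),np.round(d['point']),m.sum(),np.round(np.median(X,0),3),'top',np.round(np.percentile(X[:,2],98),3))
print(current_time_s())
E
```

```text
pics
top [0.4575712  0.12087794 1.02896746] [  5.01516529  -0.20143289 -90.79944677] 424.2910883456587
stamp_largest 0.78 [236. 248.] 687 [0.424 0.302 0.016] top 0.099
stamp_largest 0.32 [285. 239.] 214 [0.442 0.173 0.094] top 0.101
stamp_large 0.96 [385. 280.] 524 [ 0.345 -0.04   0.017] top 0.099
stamp_large 0.58 [335. 241.] 481 [0.43  0.068 0.017] top 0.1
stamp_medium 0.7 [402. 237.] 365 [ 0.44  -0.084  0.065] top 0.101
stamp_small 0.8 [286. 239.] 256 [0.442 0.173 0.091] top 0.101
hook_1 0.8 [242. 149.] 315 [0.649 0.276 0.1  ] top 0.108
hook_1 0.79 [275. 143.] 312 [0.663 0.202 0.1  ] top 0.108
hook_1 0.67 [309. 128.] 190 [0.693 0.129 0.101] top 0.108
hook_1 0.52 [342. 126.] 349 [0.69  0.051 0.1  ] top 0.108
hook_2 0.8 [242. 149.] 315 [0.649 0.276 0.1  ] top 0.108
hook_2 0.79 [275. 143.] 312 [0.663 0.202 0.1  ] top 0.108
hook_2 0.67 [309. 128.] 190 [0.693 0.129 0.101] top 0.108
hook_2 0.52 [342. 126.] 349 [0.69  0.051 0.1  ] top 0.108
hook_3 0.8 [242. 149.] 315 [0.649 0.276 0.1  ] top 0.108
hook_3 0.79 [275. 143.] 312 [0.663 0.202 0.1  ] top 0.108
hook_3 0.67 [309. 128.] 190 [0.693 
[... 1194 characters left out ...]
0.109
hook_2 0.7 [406. 201.] 94 [0.718 0.056 0.101] top 0.108
hook_2 0.6 [356. 177.] 188 [0.658 0.199 0.101] top 0.109
hook_2 0.46 [330. 169.] 183 [0.652 0.276 0.1  ] top 0.108
hook_3 0.76 [384. 185.] 149 [0.707 0.13  0.1  ] top 0.109
hook_3 0.7 [406. 201.] 94 [0.718 0.056 0.101] top 0.108
hook_3 0.6 [356. 177.] 188 [0.658 0.199 0.101] top 0.109
hook_3 0.46 [330. 169.] 183 [0.652 0.276 0.1  ] top 0.108
hook_4 0.76 [384. 185.] 149 [0.707 0.13  0.1  ] top 0.109
hook_4 0.7 [406. 201.] 94 [0.718 0.056 0.101] top 0.108
hook_4 0.6 [356. 177.] 188 [0.658 0.199 0.101] top 0.109
hook_4 0.46 [330. 169.] 183 [0.652 0.276 0.1  ] top 0.108
ink_pad 0.74 [443. 247.] 2884 [ 0.733 -0.064  0.018] top 0.08
1.0
```

Run:
```python
import cv2
a=cv2.imread('pics/top0.png'); cv2.imwrite('pics/topc.png',cv2.resize(a[70:330,180:460],None,fx=2.3,fy=2.3,interpolation=cv2.INTER_CUBIC)[:600])
a=cv2.imread('pics/scene0.png'); cv2.imwrite('pics/scenec.png',cv2.resize(a[140:390,180:560],None,fx=2.1,fy=2.1,interpolation=cv2.INTER_CUBIC))
```

```text
(no output)
```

View pics/topc.png

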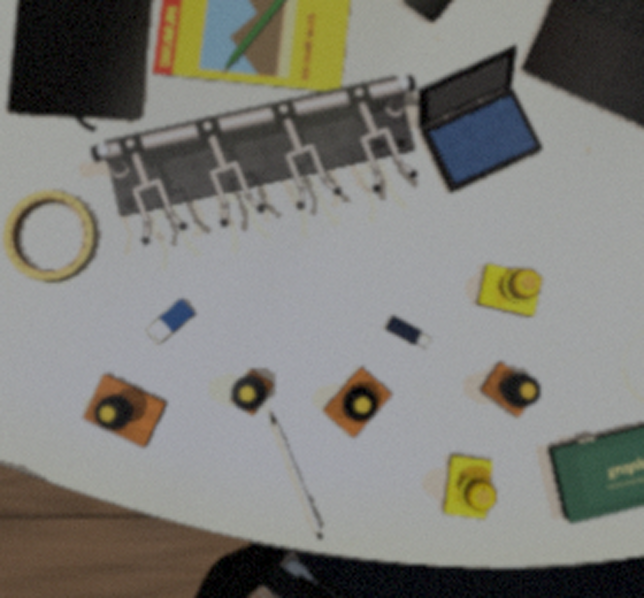

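View pics/scenec.png

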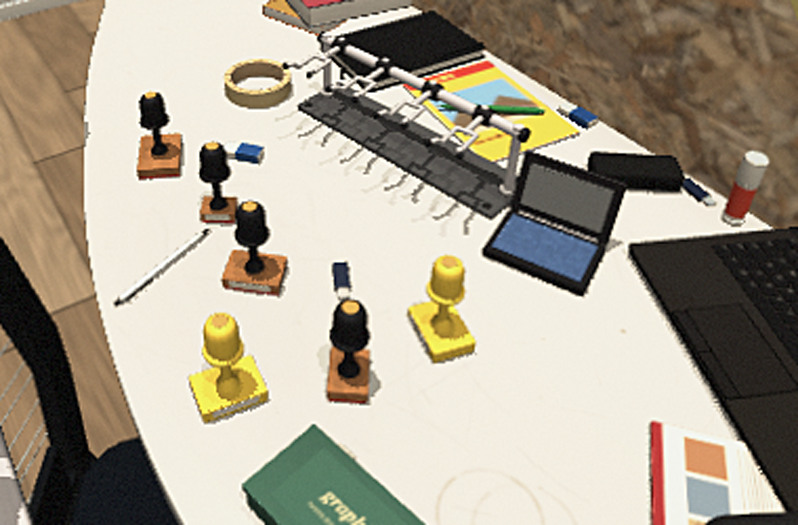

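Black stamps with orange mounts are the real ones (top px): largest (236,248), small (288,239), large (335,241), medium (402,237). The look-alikes are the yellow stamps at (385,280) and (403,195). The ink pad, at (388,124), is at the right end (-y), so largest goes to hook_4, large to hook_3, medium to hook_2 and small to hook_1.

```bash
cat > an.py <<'E'
from h import *
c={'small':(.442,.173),'medium':(.44,-.087),'large':(.43,.064),'largest':(.424,.30)}
D={n:np.load(n+'0.npz') for n in('top','scene')}
for s,(x,y) in c.items():
    M=[]
    for n in D:
        P=D[n]['P'].reshape(-1,3); C=D[n]['c'].reshape(-1,3).astype(int)
        near=np.hypot(P[:,0]-x,P[:,1]-y)<.06
        k=P[near&(P[:,2]>.096)]
        k2=P[near&(P[:,2]>.07)&(P[:,2]<.09)]
        m=P[near&(P[:,2]>.004)&(P[:,2]<.021)&(C[:,0]-C[:,2]>40)&(C[:,0]-C[:,1]>25)]
        M.append(m)
        r=cv2.minAreaRect((m[:,:2]*1000).astype(np.float32))
        print(s,n,'knob',k.mean(0).round(4),len(k),'rect',np.round(r[0],1),np.round(r[1],1),round(r[2],1),len(m))
    r=cv2.minAreaRect((np.vstack(M)[:,:2]*1000).astype(np.float32))
    print('  both',np.round(r[0],1),np.round(r[1],1),round(r[2],1))
from scipy.ndimage import gaussian_filter1d
for n in D:
    P=D[n]['P'].reshape(-1,3)
    m=(P[:,2]>.085)&(P[:,2]<.125)&(P[:,0]>.58)&(P[:,0]<.82)&(P[:,1]>0)&(P[:,1]<.34)
    Q=P[m]
    im=np.zeros((260,360),np.uint8)
    # x up, y left, 1px=1mm
    im[(260-(Q[:,0]-.58)*1000).astype(int).clip(0,259),(360-Q[:,1]*1000).astype(int).clip(0,359)]=np.clip((Q[:,2]-.085)*5000+60,0,255)
    cv2.imwrite(f'pics/rack_{n}.png',cv2.resize(im,None,fx=2,fy=2,interpolation=0))
E
python3 an.py; python3 -c "
import cv2,numpy as np
a=[cv2.imread(f'pics/rack_{n}.png')[:,:,0] for n in('top','scene')]
cv2.imwrite('pics/rack.png',np.dstack([a[0]*0,a[0],a[1]]))"
```

```text
small top knob [0.4405 0.1743 0.0983] 71 rect [434.8 165.4] [ 6.3 36.2] 66.0 7
small scene knob [0.4382 0.1718 0.0987] 57 rect [438.6 174.2] [29.9 39. ] 53.4 102
  both [438.6 174.2] [29.9 39. ] 53.4
medium top knob [ 0.4393 -0.0921  0.0982] 74 rect [439.6 -91.9] [48.4 36.1] 52.2 124
medium scene knob [ 0.4374 -0.0947  0.0986] 111 rect [437.  -93.8] [48.5 36. ] 55.0 346
  both [438.4 -92.7] [51.2 37. ] 52.6
large top knob [0.4283 0.0652 0.098 ] 81 rect [429.1  66.5] [42.2 59.8] 47.1 248
large scene knob [0.426  0.0636 0.0987] 72 rect [426.5  65.6] [45.9 61.3] 49.1 366
  both [426.8  65.4] [46.2 61.9] 48.3
largest top knob [0.4224 0.3084 0.0982] 74 rect [423.6 307.5] [71.2 50.6] 64.1 405
largest scene knob [0.421  0.3048 0.099 ] 43 rect [421.1 307.6] [74.5 51.7] 64.4 328
  both [421.9 307.2] [74.5 53.4] 64.1
```

View pics/rack.png

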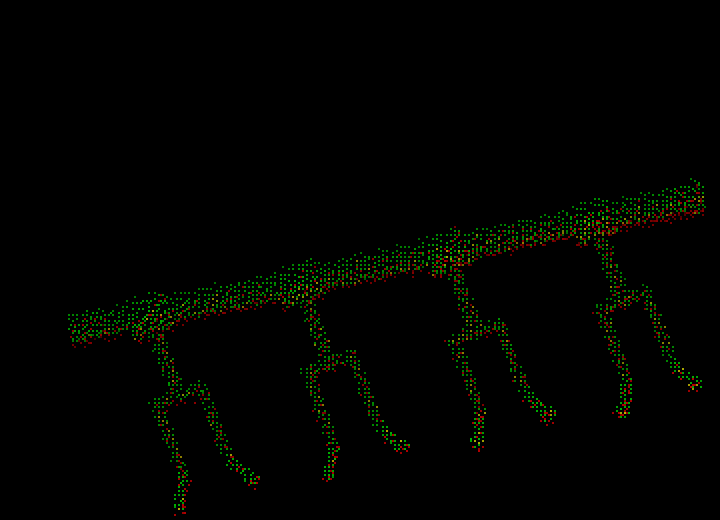

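The fused map shows the rail and four forks clearly, and both cameras agree to about 2 mm. I'll fit the hook frames next.

```bash
cat > hooks.py <<'E'
from h import *
from scipy.optimize import minimize
from scipy.spatial import cKDTree
def model(w=2.0):
    L=lambda a,b:np.linspace(a,b,30)
    s=9+w
    pts=[L((12,-s),(12,s)),L((12,s),(-18,s)),L((12,-s),(-18,-s)),L((-18,s),(-38,15+w)),L((-18,-s),(-38,-15-w)),L((52,0),(12,0))]
    return np.vstack(pts)
def fit(Q):
    Q=Q[:,:2]*1000
    def world(p):
        x,y,t,sp=p; c,s=np.cos(t),np.sin(t); Rm=np.array([[c,-s],[s,c]])
        return np.vstack([(model()+[0,k*sp])@Rm.T+[x,y] for k in(-1.5,-.5,.5,1.5)])
    def cost(p):
        W=world(p); c,s=np.cos(p[2]),np.sin(p[2])
        v=(Q-p[:2])@[c,s]; q=Q[v<48]
        d=cKDTree(W).query(q)[0]; d2=cKDTree(Q).query(W)[0]
        return np.minimum(d,8).mean()+np.minimum(d2,8).mean()
    best=min((minimize(cost,[670+a,164+b,np.radians(t),76],method='Nelder-Mead',options=dict(initial_simplex=np.array([670+a,164+b,np.radians(t),76])+np.vstack([np.zeros(4),np.diag([5,5,.05,.7])]),maxiter=600)) for a in(-8,0,8,16) for b in(-6,0,6) for t in(-13,)),key=lambda r:r.fun)
    return best.x,best.fun
if __name__=='__main__':
    A=[]
    for n in('top','scene'):
        P=np.load(n+'0.npz')['P'].reshape(-1,3)
        m=(P[:,2]>.085)&(P[:,2]<.125)&(P[:,0]>.58)&(P[:,0]<.82)&(P[:,1]>0)&(P[:,1]<.34)
        A.append(P[m])
    for Q in A+[np.vstack(A)]:
        p,f=fit(Q); t=p[2]
        print(p[:2].round(1),np.degrees(t).round(2),p[3].round(2),'cost',round(f,2))
        for i,k in enumerate((1.5,.5,-.5,-1.5)): print('  hook',i+1,(p[:2]+k*p[3]*np.array([-np.sin(t),np.cos(t)])).round(1))
    from workcell import *
    for h in [(.66,.28),(.72,.05)]:
        for yaw in (0,45,90,135,180,-45,-90,-135): print(h,yaw,None if (q:=inverse_kinematics([*h,.2],[180,0,yaw])) is None else np.round(q,0))
    print(current_tool_rot())
E
python3 hooks.py
```

```text
[664.9 172.4] -5.6 77.27 cost 9.81
  hook 1 [676.2 287.8]
  hook 2 [668.7 210.9]
  hook 3 [661.2 134. ]
  hook 4 [653.6  57.1]
[653.1 170. ] -6.23 76.02 cost 10.07
  hook 1 [665.4 283.4]
  hook 2 [657.2 207.8]
  hook 3 [648.9 132.2]
  hook 4 [640.7  56.6]
[664.8 172. ] -5.77 77.44 cost 9.68
  hook 1 [676.5 287.6]
  hook 2 [668.7 210.5]
  hook 3 [660.9 133.5]
  hook 4 [653.1  56.5]
(0.66, 0.28) 0 [ 19.  39.  67.  -0.  75. 109.]
(0.66, 0.28) 45 [19. 39. 67. -0. 75. 64.]
(0.66, 0.28) 90 [19. 39. 67. -0. 75. 19.]
(0.66, 0.28) 135 [ 19.  39.  67.   0.  75. -26.]
(0.66, 0.28) 180 [ 19.  39.  67.   0.  75. -71.]
(0.66, 0.28) -45 [ 19.  39.  67.  -0.  75. 154.]
(0.66, 0.28) -90 [  19.   39.   67.    0.   75. -161.]
(0.66, 0.28) -135 [  19.   39.   67.    0.   75. -116.]
(0.72, 0.05) 0 [ 0. 39. 66. -0. 75. 90.]
(0.72, 0.05) 45 [ 0. 39. 66. -0. 75. 45.]
(0.72, 0.05) 90 [ 0. 39. 66. -0. 75.  0.]
(0.72, 0.05) 135 [  0.  39.  66.   0.  75. -45.]
(0.72, 0.05) 180 [  0.  39.  66.   0.  75. -90.]
(0.72, 0.05) -45 [  0.  39.  66.  -0.  75. 135.]
(0.72, 0.05) -90 None
(0.72, 0.05) -135 [   0.   39.   66.    0.   75. -135.]
[ 1.79998691e+02 -1.00544711e-04  1.54286790e+02]
```

```bash
sed -i 's/for t in(-13,)/for t in(10,14)/; s/^    from workcell.*$/    raise SystemExit/' hooks.py; python3 hooks.py
```

```text
[653.2 153. ] 13.92 75.75 cost 4.68
  hook 1 [625.9 263.2]
  hook 2 [644.1 189.7]
  hook 3 [662.3 116.2]
  hook 4 [680.6  42.7]
[651.4 152. ] 13.28 75.54 cost 5.29
  hook 1 [625.4 262.3]
  hook 2 [642.7 188.7]
  hook 3 [660.  115.2]
  hook 4 [677.4  41.7]
[652.1 152.4] 13.15 75.62 cost 4.63
  hook 1 [626.3 262.9]
  hook 2 [643.5 189.2]
  hook 3 [660.7 115.6]
  hook 4 [677.9  42. ]
```

```bash
python3 - <<'E'
s=open('hooks.py').read()
a=s.index('    best=min('); b=s.index('    return best.x')
s=s[:a]+"""    from scipy.optimize import differential_evolution as de
    best=de(cost,[(635,685),(145,175),(.12,.32),(75,77.5)],seed=1,popsize=20,maxiter=80)
"""+s[b:]
s=s.replace("q=Q[v<48]","q=Q[(v<44)&(v>-45)]").replace("    raise SystemExit","""    im=cv2.imread('pics/rack.png'); c,s_=np.cos(t),np.sin(t)
    W=np.vstack([(model()+[0,k*p[3]])@np.array([[c,-s_],[s_,c]]).T+p[:2] for k in(-1.5,-.5,.5,1.5)])
    for x,y in W: cv2.circle(im,(int(2*(360-y)),int(2*(260-(x-580)))),1,(255,200,80),-1)
    cv2.imwrite('pics/fit.png',im); raise SystemExit""")
open('hooks.py','w').write(s)
E
python3 hooks.py
```

```text
[654.1 153.6] 14.21 75.2 cost 4.3
  hook 1 [626.5 262.9]
  hook 2 [644.9 190. ]
  hook 3 [663.4 117.1]
  hook 4 [681.8  44.2]
[651.9 152.1] 13.54 75.47 cost 4.83
  hook 1 [625.4 262.2]
  hook 2 [643.1 188.8]
  hook 3 [660.7 115.4]
  hook 4 [678.4  42. ]
[653.3 152.8] 13.72 75.59 cost 4.22
  hook 1 [626.4 263. ]
  hook 2 [644.3 189.6]
  hook 3 [662.2 116.1]
  hook 4 [680.2  42.7]
```

View pics/fit.png

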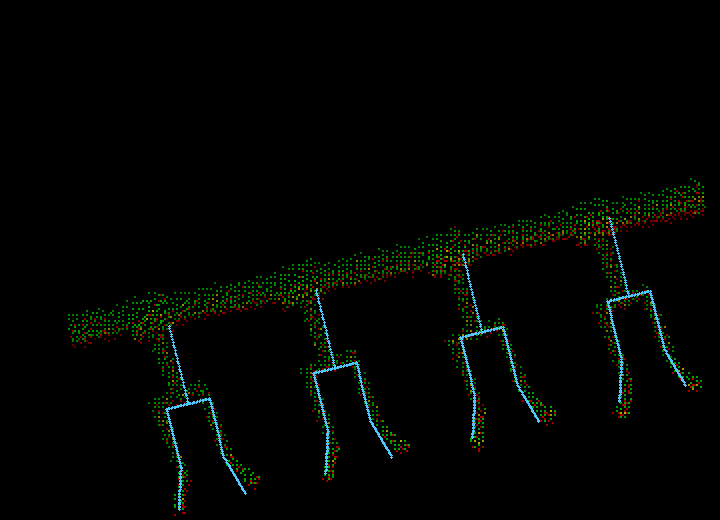

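```bash
cat >> h.py <<'E'
def wrist(name):
    t=np.array(current_tcp_pos()); o=np.array(current_tool_rot())
    M=R.from_euler('xyz',o,degrees=True).as_matrix() if o.shape==(3,) else o
    f=imaging.grab_frame('wrist'); H=np.array(f['hand_eye'])
    P=cloud(f,M@H[:3,:3],M@H[:3,3]+t)
    save(name,f['color']); np.savez(name+'.npz',P=P,c=f['color']); return P,H
E
python3 - <<'E'
from h import *
t0=current_time_s()
ctrl.movep([.62,.15,.36],[180,0,195]); print(current_time_s()-t0)
P,H=wrist('w1'); print(H.round(3)); 
Q=P.reshape(-1,3); Q=Q[~np.isnan(Q[:,0])]; print(np.percentile(Q,[1,50,99],axis=0).round(3))
m=(Q[:,2]>.09)&(Q[:,2]<.125)&(Q[:,0]>.58)&(Q[:,0]<.82)&(Q[:,1]>0)&(Q[:,1]<.34); Q=Q[m]
im=np.zeros((520,720,3),np.uint8)
im[(520-(Q[:,0]-.58)*2000).astype(int).clip(0,519),(720-Q[:,1]*2000).astype(int).clip(0,719)]=255
a=cv2.imread('pics/rack.png'); a[im>0]=255
cv2.imwrite('pics/rack2.png',a)
E
```

```text
1.9333
[[-0.     0.959  0.284  0.073]
 [ 1.     0.     0.     0.   ]
 [ 0.     0.284 -0.959 -0.163]
 [ 0.     0.     0.     1.   ]]
[[ 4.100e-02 -3.200e-01 -7.360e-01]
 [ 6.160e-01  1.570e-01  1.000e-03]
 [ 9.600e-01  1.096e+00  4.700e-01]]
```

View pics/w1.png

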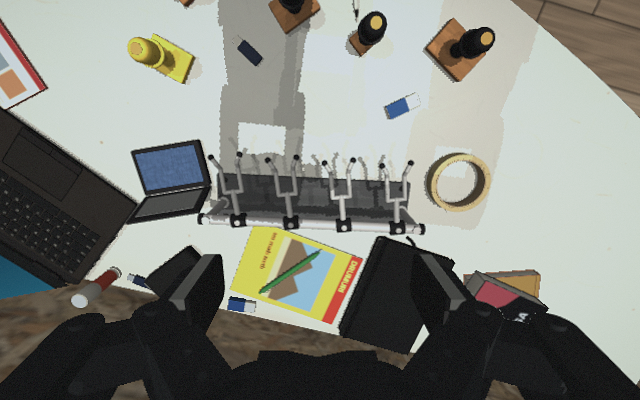

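View pics/rack2.png

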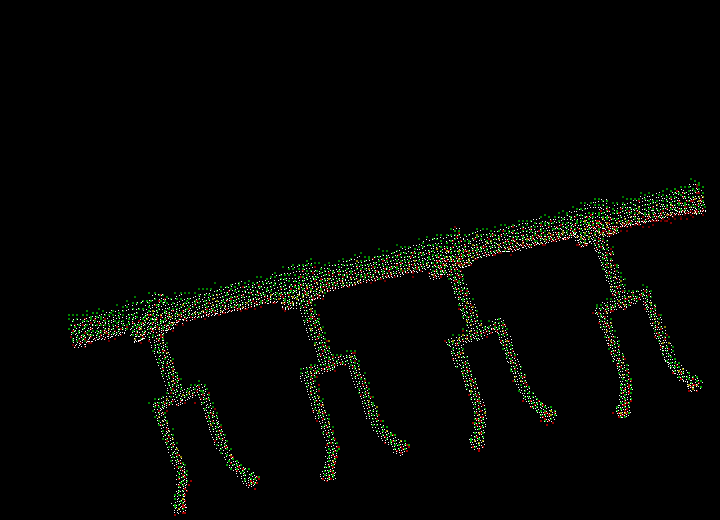

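The wrist cloud agrees with the other two cameras. The forks face a few degrees off the rail's normal, so I'll refit with a free facing angle.

```bash
cat > hooks2.py <<'E'
from h import *
from scipy.optimize import differential_evolution as de
from scipy.spatial import cKDTree
def mod(w=1.7):
    L=lambda a,b:np.linspace(a,b,30); s=9+w; e=15+w
    return np.vstack([L((13,-s),(13,s)),L((13,s),(-20,s)),L((13,-s),(-20,-s)),L((-20,s),(-40,e)),L((-20,-s),(-40,-e)),L((48,0),(13,0))])
A=[]
for n in('top0','scene0','w1'):
    Q=np.load(n+'.npz')['P'].reshape(-1,3)
    m=(Q[:,2]>.092)&(Q[:,2]<.118)&(Q[:,0]>.58)&(Q[:,0]<.82)&(Q[:,1]>0)&(Q[:,1]<.34); A.append(Q[m][:,:2]*1000)
def world(p):
    x,y,t,f,sp=p; c,s=np.cos(f),np.sin(f); F=np.array([[c,-s],[s,c]]); u=np.array([-np.sin(t),np.cos(t)])
    return np.vstack([mod()@F.T+[x,y]+k*sp*u for k in(1.5,.5,-.5,-1.5)])
im=cv2.imread('pics/rack2.png')
for Q in (A[0],A[2],np.vstack(A)):
    T=cKDTree(Q)
    def cost(p):
        W=world(p); v=(Q-p[:2])@[np.cos(p[2]),np.sin(p[2])]; q=Q[(v<42)]
        return np.minimum(cKDTree(W).query(q)[0],8).mean()+np.minimum(T.query(W)[0],8).mean()
    r=de(cost,[(640,675),(145,170),(.15,.3),(.15,.42),(74,77.5)],seed=1,popsize=10,maxiter=50); p=r.x
    print(p[:2].round(1),np.degrees(p[2:4]).round(2),p[4].round(2),round(r.fun,2))
u=np.array([-np.sin(p[2]),np.cos(p[2])]); H=[(p[:2]+k*p[4]*u) for k in(1.5,.5,-.5,-1.5)]
print(np.round(H,1)); np.savez('hk.npz',H=np.array(H)/1000,f=np.degrees(p[3]))
for x,y in np.vstack([world(p),H]): cv2.circle(im,(int(2*(360-y)),int(2*(260-(x-580)))),1,(0,0,255),-1)
cv2.imwrite('pics/fit2.png',im)
E
python3 hooks2.py
```

```text
[654.5 154.6] [12.07 20.77] 75.73 2.85
[653.2 154.8] [11.91 20.54] 75.63 2.45
[653.5 154.6] [12.  20.6] 75.67 2.41
[[629.9 265.6]
 [645.6 191.6]
 [661.4 117.6]
 [677.1  43.6]]
```

View pics/fit2.png

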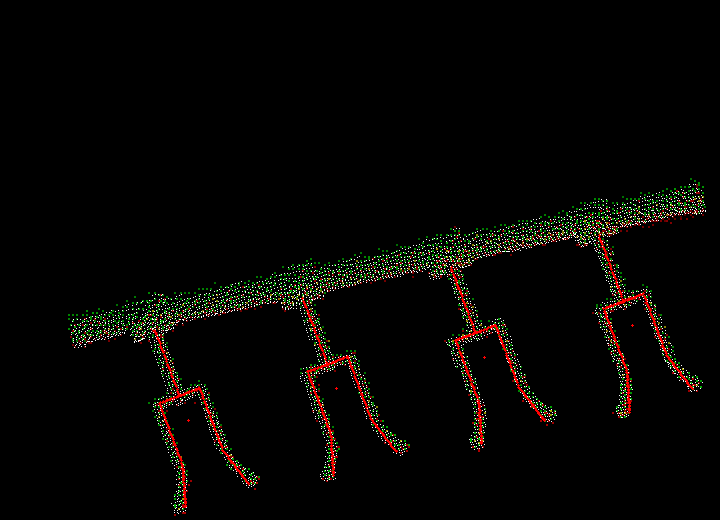

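The fit is tight: facing 20.6°, and all four seats are located. I'll start with the small stamp into hook_1.

```bash
cat > job.py <<'E'
from h import *
import sys
S={'small':(.4385,.174,143.4,200.6,0),'medium':(.438,-.093,52.6,20.6,1),'large':(.4275,.0655,138.3,200.6,2),'largest':(.422,.3072,64.1,20.6,3)}
k=np.load('hk.npz'); G=.067
def pick(n):
    x,y,a,_,_=S[n]; o=[180,0,a]
    ctrl.movep([x,y,.17],o); fingers.move_gripper(.62)
    print('desc',ctrl.move_l([x,y,G],max_speed=.15,max_force=8),np.round(current_tcp_pos(),4))
    fingers.move_gripper(0.); print('width',current_grip_width(),current_gripper_force())
    ctrl.move_l([x,y,G+.13],max_speed=.2); print('lifted width',current_grip_width(),current_time_s())
def hang(n):
    _,_,_,yaw,i=S[n]; f=np.radians(float(k['f'])); d=np.array([np.cos(f),np.sin(f)]); h=k['H'][i]
    o=[180,0,yaw]; pre=h-.085*d; s=h-.002*d
    ctrl.movep([*pre,G+.12],o); ctrl.move_l([*pre,G+.054],max_speed=.2)
    print('insert',ctrl.move_l([*s,G+.054],max_speed=.1,max_force=8))
    print('contact F',np.round(current_contact_force(),1),'tcp',np.round(np.array(current_tcp_pos())-[*s,G+.054],4),current_time_s())
def drop(n):
    p=np.array(current_tcp_pos())
    print('seat',ctrl.move_l([p[0],p[1],G+.038],max_speed=.05,max_force=4),np.round(current_tcp_pos(),4))
    fingers.move_gripper(.55); ctrl.move_l([p[0],p[1],p[2]+.08],max_speed=.2); print(current_time_s())
E
python3 - <<'E'
from job import *
pick('small'); hang('small')
f=imaging.grab_frame('scene'); save('s1',cv2.resize(f['color'][140:290,260:480],None,fx=3,fy=3))
wrist('w2')
E
```

```text
desc False [0.439  0.1741 0.0677]
width 0.2915331127841395 58.49197479430586
lifted width 0.29427172864591794 6.4583
insert False
contact F [ 0.9 -1.2 -0.1] tcp [-0.0003 -0.0001  0.0002] 8.8333
```

View pics/s1.png

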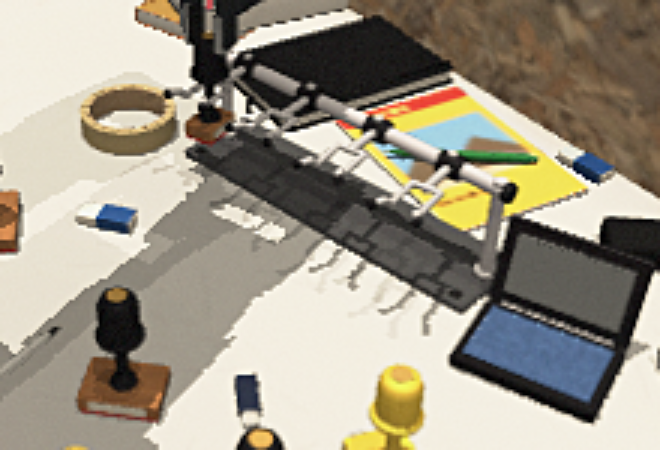

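The small stamp is upright in its fork at about (210,120), with no contact force. Seating and releasing it.

Run:
```python
from job import *
drop('small')
P,_=wrist('w3'); 
h=k['H'][0]
Q=P.reshape(-1,3); Q=Q[np.hypot(Q[:,0]-h[0],Q[:,1]-h[1])<.04]; K=Q[Q[:,2]>.13]
print(len(K),K.mean(0).round(4) if len(K) else '',h.round(4),Q[:,2].max())
f=imaging.grab_frame('scene'); save('s2',cv2.resize(f['color'][140:290,260:480],None,fx=3,fy=3))
```

```text
seat True [0.6277 0.265  0.1081]
10.2083
22969 [0.616  0.2605 0.2806] [0.6299 0.2656] 0.3166792390756758
```

View pics/s2.png

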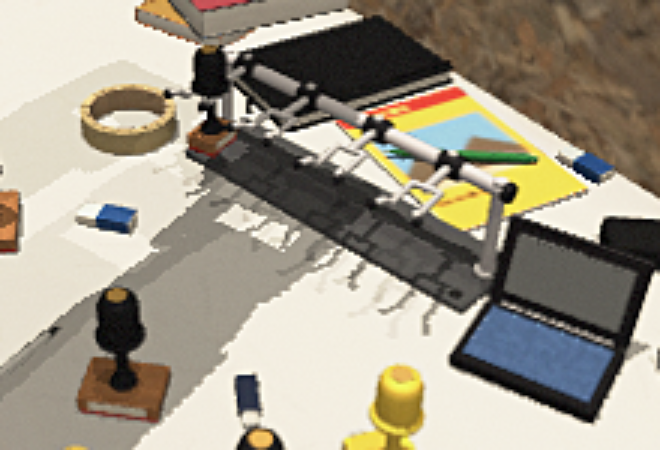

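The small stamp hangs straight in hook_1. Next: medium, large, largest, checking the grip and insert force on each.

Run:
```python
import job; from job import *
job.G=.066
for n in ('medium','large','largest'):
    print(n); pick(n)
    if current_grip_width()<.2: print('MISSED'); break
    hang(n)
    p=np.array(current_tcp_pos()); i=S[n][4]
    if np.hypot(*(p[:2]-k['H'][i]))>.008: print('STOPPED SHORT'); break
    drop(n)
else: ctrl.movep([.45,.15,.40],[180,0,110])
f=imaging.grab_frame('scene'); save('s3',cv2.resize(f['color'][140:290,260:480],None,fx=3,fy=3))
np.savez('scene3.npz',P=cloud(f)); f=imaging.grab_frame('top'); np.savez('top3.npz',P=cloud(f))
for n in('scene3','top3'):
    P=np.load(n+'.npz')['P'].reshape(-1,3)
    for h in k['H']:
        Q=P[np.hypot(P[:,0]-h[0],P[:,1]-h[1])<.03]; K=Q[(Q[:,2]>.13)&(Q[:,2]<.16)]; print(n,len(K),(K.mean(0)[:2]-h).round(4) if len(K) else '',K[:,2].max().round(4) if len(K) else '')
print(current_time_s())
```

```text
medium
desc False [ 0.4384 -0.0931  0.0666]
width 0.29523624233464324 58.47489384468645
lifted width 0.29788663826904666 14.25
insert False
contact F [-0.2  0.9 -0.9] tcp [-0.0004 -0.0001  0.0001] 16.8167
seat True [0.6436 0.1903 0.1071]
18.0917
large
desc False [0.428  0.0655 0.0666]
width 0.29948199730656294 58.294804212637246
lifted width 0.2938918223027578 22.275
insert False
contact F [ 0.3 -0.3 -0.7] tcp [-0.0003 -0.0001  0.0001] 24.7333
seat True [0.6592 0.1166 0.1076]
25.9917
largest
desc False [0.4225 0.3075 0.0667]
width 0.29660316410576315 58.41183062642813
lifted width 0.2976438145700466 30.6417
insert False
contact F [-0.4 -0.7 -1.3] tcp [-0.0003 -0.0001  0.0001] 33.4
seat True [0.6749 0.0425 0.1077]
34.6583
scene3 69 [-0.0063 -0.0058] 0.1423
scene3 76 [-0.007  -0.0049] 0.142
scene3 87 [-0.0068 -0.0053] 0.1421
scene3 99 [-0.0069 -0.0049] 0.1418
top3 133 [-0.0027 -0.0019] 0.1422
top3 136 [-0.0033 -0.0013] 0.143
top3 137 [-0.0039 -0.0015] 0.1417
top3 134 [-0.003 -0.001] 0.1427
35.975
```

View pics/s3.png

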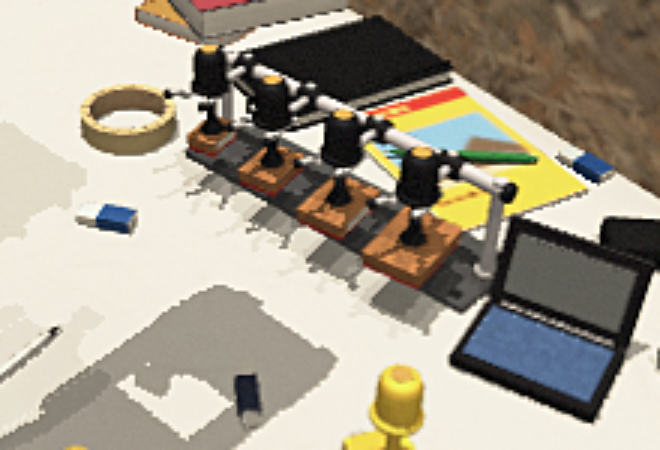

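All four hang upright in size order, largest at the ink pad end (crop px 418,180), each within about 4 mm of its seat (top camera).

```bash
python3 -c "
from workcell import *
ctrl.sleep(3); print(ctrl.hand_in())"
```

```text
the job is handed in; nothing more can be done
None
```

I hung all four stamps upright, each in its own hook, with the largest nearest the ink pad and the smallest at the far end; I handed the job in after about 39 s, but the call returned no verdict.

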